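Tap the bauble carrier square on its mark

ROBOT

A 7-joint arm with a two-finger parallel gripper is mounted at the origin on a cart in front of the work surface, level with it; the furniture and walls round the work are solid. World frame = base frame: x ahead of the robot, y to its left, z up, the work surface at z = 0. Lengths are in mm, angles in rad, forces in N, time in s.
With the tool pointing down it reaches from about 350 to 900 mm from the base axis. Payload 7.2 kg.
Tool frame: the origin (TCP) lies between the finger pads; the fingertips stand 25 mm ahead of it and the grasp point (between the pads) lies 6 mm ahead of it; z points along the fingers, y is the line along which they close (so a half turn about z gives the same grasp; the last joint's range is limited). The gripper opens to 85 mm and grips with 20 to 120 N. Pads are 22 mm wide; open, the fingers measure 114 mm over their backs; the gripper's body (76 mm by 85 mm) begins 54 mm behind the grasp point. The pads swing forward as they close: fully open they stand 13 mm farther back than shut.
Start: joints at [1.092, 0.411, -0.013, 1.596, 0.006, 1.134, -0.082], TCP at [249.578, -573.009, 256.297] pointing down, gripper open.
Joint ranges: [-2.95, 2.95], [-0.29, 1.99], [-1.47, 1.44], [0.14, 2.54], [-1.03, 4.17], [0.13, 1.85], [-2.86, 2.86]. Speed limits (rad/s): [2.39, 2.39, 3.01, 3.01, 3.14, 3.14, 3.14].

INTERFACE

Orientations are given as a unit quaternion [x, y, z, w].
In Python, from cell import robot gives the robot as it stands.
- The arm moves only by the tool apply_moves, never from a script. Its argument "increments" is a list of rows, each a list of 7 numbers: the opening, from 0 (shut) to 1 (fully open), then the shift along the tool's x, y, z scaled (see below), then the turn, a rotation vector about the tool's x, y, z scaled (see below). In form: [[gripper, x, y, z, ax, ay, az], ...]. A call has 1 to 10 rows; each row shifts and turns the commanded pose from where the row before left it, along the tool's axes as they then stand; what a row does not reach is not made up. The controller multiplies each number of a shift by 50 mm and each number of a turn by 8 degrees. A row lasts 1/8 s, in which the tool goes at most 62.5 mm and 10.7 degrees, less where a joint would pass 70% of its speed; a pose out of reach is approached as far as the arm can. A call with a number of a shift or a turn outside -1 to 1 is refused whole. A call with a gripper value outside its range is refused whole. The fingers move at their own pace and stop on an object; "squeeze" is the grip in N (left out, the last holds). Time passes only in rows, so rows that do not move let the fingers close. It gives the time, the measured TCP pose, the force, the opening and the grip force at its end, in the units of the state.
- robot.observe(): the state, without advancing time (a new reading comes with each control period).
- robot.camera(name): name is "scene" or "top" or "wrist"; returns (picture, depth): 480x640x3 uint8, red, green, blue; 480x640 float32, mm along the optical axis (not along the pixel's ray), 0 where there is no reading.
- robot.camera_info(name): a dict with "vertical_fov" (degrees; the focal length in pixels is half the picture's height over the tangent of half this angle, whatever the lens; pixels are square), "cx", "cy" (the principal point, pixels), "dist_coeffs" ([k1, k2, p1, p2, k3] as OpenCV has them; the pictures are not rectified), "world_from_camera" (4x4, takes a point from camera to world coordinates); the wrist camera has in their place "hand_eye" (4x4, takes a point from camera to tool coordinates, whose origin is the TCP and whose axes are the flange's). Camera axes: x right, y up, looking along -z (the intrinsics and any distortion apply to the point x, -y, -z); pixel columns grow to the right and rows downward; lengths in mm; the calibration is good to about 2 mm. A picture is of the moment at which its call begins: read the wrist's pose just before it. camera_info takes no time and is no camera call.
- robot.close_job(): hands the job in; it is judged then, once.
The state is a dict: "time": time; "joint_pos": joint angles; "qd": joint speeds; "joint_torque": joint torques, N m; "position": TCP position; "ee_rot": TCP orientation; "contact_force": force on the tool from outside, world axes, zero at the start; "ft_torque": the same for the moment, N m; "width": opening from 0.0 (shut) to 1.0 (fully open); "grip_force": force on a finger pad.
Only numpy, scipy, OpenCV 4.12 (cv2) and the standard library are available. Lean on these libraries where they do the work, as an engineer would, in place of code of your own. Each camera call takes 0.05 s, during which the arm holds its last target. There are 200 camera calls.

TASK

Take the two small jars off the grey jig board and stand them upright in the shallow wooden tray. Then, leaving the wooden bauble carrier lying flat on the board, tap it gently along by its edges, first on its far long side and next on its near long side, and so on by turns from whichever side it needs, until it sits square, its whole foot inside the painted outline. Leave the flat paint lid on the board, the jar already in the tray and the other things on the table where they are.

Things in the scene. Friction and masses are not known exactly. Their poses are not given: they have to be found in the camera images.
- board: fixed grey rectangular jig board, 260 mm along its x, 320 mm along its y, 10 mm thick, lying flat on the table; origin at the centre of its underside, x and y along its sides, z up. Behind it hang fixed baubles, 0.66 m and more ahead of the robot's base and 0.34 m and more above the table: keep the wrist clear of them, and move across at no more than 0.6 m ahead
- mark (a point): centre of the painted outline, on the board's top face at its centre. The outline is a dark rectangle, 106 mm along the board's x by 140 mm along the board's y inside its 3 mm lines; that is 5 mm larger than the carrier on every side
- carrier: loose wooden block with two round felt-lined sockets on top, 96 mm (its x) x 130 mm (its y) x 30 mm high, about 0.3 to 0.6 kg, too wide to grip, lying flat on the board; origin at the centre of its underside, x away from the robot (its far long side is at x = +48 mm, its near one at -48 mm), z up; its y belongs along the board's y (half a turn makes no difference)
- jar_a: small closed green jar on the board, close beside the carrier, upright cylinder 34 mm in diameter, 59 mm tall, 60 g; origin at the centre of its underside, z up
- jar_b: small closed red jar on the board, close beside the carrier, upright cylinder 36 mm in diameter, 53 mm tall, 60 g; origin at the centre of its underside, z up
- tray: fixed shallow open wooden tray on the table well to the left of the board, 150 mm (its x) x 190 mm (its y) x 22 mm high outside, walls and floor 4 mm thick; origin at the centre of its underside, z up
- jar_navy: dark blue closed jar, 41 mm in diameter, 47 mm tall, standing somewhere in the tray, to be left there; origin at the centre of its underside
- lid: flat round paint lid, 41 mm in diameter, 8 mm tall, lying near a corner of the board, to be left there; origin at the centre of its underside
- jar_white: closed clear jar with a light blue lid, 52 mm in diameter, 64 mm tall, standing on the table between the board and the tray, to be left there; origin at the centre of its underside
- cup_lidded: pink lidded cup, 70 mm in diameter, 62 mm tall, standing on the table between the board and the tray, to be left there; origin at the centre of its underside

How it is judged:
By the outcome, as a careful person would: the job done as asked, in the order asked, and still so for the second after the job is handed in, with the robot touching nothing.
It also fails if it takes over 70 s, if anything falls off the work surface, if the arm or the gripper's body presses on something with over 40 N, if the wrist force passes 120 N, or if a joint passes its speed limit or range.

## Working session

There is one attempt and no reset: what is moved stays moved. The work goes in short steps, Python scripts to look and compute and a tool call to move; the robot and the scene stay as the last step left them, time stands still between calls to the robot, and variables do not carry over. Pictures are saved under pics/ and viewed, at most 10 in all, crops included, and the job is handed in when it is done.

Besides the shell and the picture viewer there is one more tool, called after "Request:" in YAML: its name, and indented under it one key for each argument. apply_moves: Moves the arm, as the interface text tells. Its arguments: {"type":"object","properties":{"increments":{"type":"array"},"squeeze":{"type":"number"}},"required":["increments"]}

```bash
mkdir -p pics; ls; cat > h.py <<'E'
import numpy as np, cv2
from cell import robot
def K(i):
    f=240/np.tan(np.radians(i["vertical_fov"])/2)
    return np.array([[f,0,i["cx"]],[0,f,i["cy"]],[0,0,1.]]),np.array(i["dist_coeffs"],float)
def grab(name,fn=None):
    s=robot.observe(); p,d=robot.camera(name); i=robot.camera_info(name)
    if fn: cv2.imwrite('pics/'+fn,p[:,:,::-1])
    if name=="wrist":
        from scipy.spatial.transform import Rotation as R
        T=np.eye(4);T[:3,:3]=R.from_quat(s["ee_rot"]).as_matrix();T[:3,3]=s["position"];T=T@np.array(i["hand_eye"])
    else: T=np.array(i["world_from_camera"])
    return p,d,i,T
def rays(uv,i,T):
    k,dc=K(i); n=cv2.undistortPoints(np.float64(uv).reshape(-1,1,2),k,dc).reshape(-1,2)
    return np.c_[n[:,0],-n[:,1],-np.ones(len(n))]@T[:3,:3].T
def at_z(uv,i,T,z):
    r=rays(uv,i,T); o=T[:3,3]; return o+r*((z-o[2])/r[:,2])[:,None]
def cloud(d,i,T):
    v,u=np.mgrid[0:480,0:640]; r=rays(np.c_[u.ravel(),v.ravel()],i,T)
    return (T[:3,3]+r*d.reshape(-1,1)).reshape(480,640,3)
E
python3 - <<'E'
from h import *
for n in("top","scene"):
    p,d,i,T=grab(n,n+"0.png"); np.savez(n+"0.npz",p=p,d=d,T=T); print(n,i["vertical_fov"],T.round(2).tolist(),i["dist_coeffs"],(d==0).mean())
s=robot.observe();print(s["time"],s["ee_rot"],s["position"],s["width"])
E
```

```text
pics
top 56.265016110893505 [[-0.02, 1.0, -0.06, 478.98], [-1.0, -0.02, 0.0, 35.39], [0.0, 0.06, 1.0, 991.82], [0.0, 0.0, 0.0, 1.0]] [-0.10652345  0.          0.          0.          0.        ] 0.003977864583333333
scene 50.28610775624257 [[-0.62, 0.35, -0.7, -183.89], [-0.79, -0.3, 0.54, 580.16], [-0.03, 0.89, 0.46, 531.02], [0.0, 0.0, 0.0, 1.0]] [0.0342138 0.        0.        0.        0.       ] 0.004876302083333333
0.1 [ 9.78978300e-01  2.03963135e-01 -2.03985848e-04 -6.97900052e-04] [ 249.38771601 -572.66080203  255.52807289] 0.998788640182321
```

View pics/top0.png

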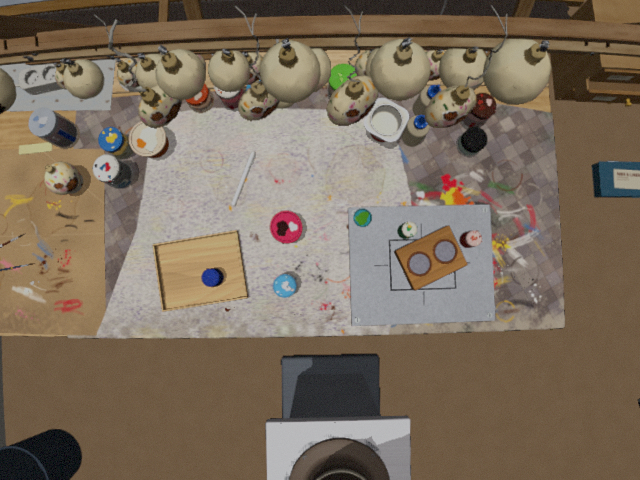

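View pics/scene0.png

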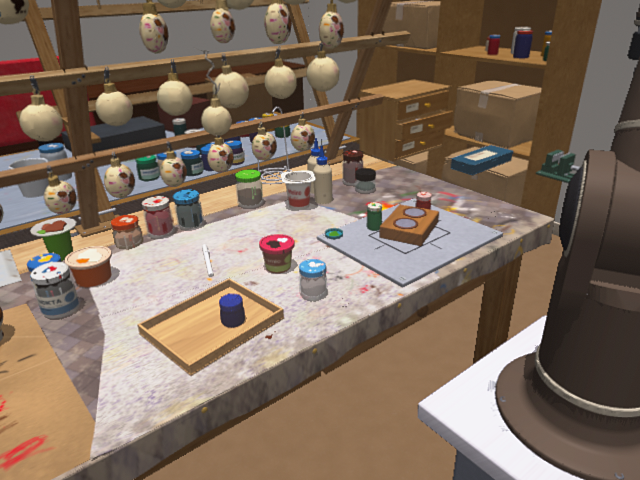

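The top view shows the tray at (200,270) with the navy jar at (212,277), the pink cup at (286,227), the white jar at (286,285) and the lid at (362,217). The green jar is at (408,230), the red jar at (473,239) and the carrier at (431,257), rotated relative to the outline centred near (423,265). The scene view agrees.

```bash
cat > seg.py <<'E'
from h import *
def blobs(P,lo,hi,box,mina=20):
    z=P[...,2]; m=((z>lo)&(z<hi)&(P[...,0]>box[0])&(P[...,0]<box[1])&(P[...,1]>box[2])&(P[...,1]<box[3])).astype(np.uint8)
    n,l,st,c=cv2.connectedComponentsWithStats(m,connectivity=4)
    for k in range(1,n):
        if st[k,4]<mina: continue
        q=P[l==k]; r=cv2.minAreaRect(q[:,:2].astype(np.float32)); e=cv2.minEnclosingCircle(q[:,:2].astype(np.float32))
        print(lo,st[k].tolist(),"med",np.median(q,0).round(1),"zmax",np.percentile(q[:,2],[5,50,95]).round(1),"rect",np.round(r[0],1),np.round(r[1],1),round(r[2],1),"circ",np.round(e[0],1),round(e[1],1))
E
python3 - <<'E'
from seg import *
for n in("top","scene"):
    z=np.load(n+"0.npz"); P=cloud(z["d"],robot.camera_info(n),z["T"])
    print(n); b=(330,600,-350,420)
    blobs(P,7,13,b,500); blobs(P,14,28,b,15);blobs(P,35,43,b); blobs(P,44,80,b)
E
```

```text
top
7 [348, 214, 146, 112, 10752] med [ 454.7 -166.8   10.1] zmax [ 7.6 10.1 12.4] rect [ 480.1 -191. ] [239.8 318. ] 0.0 circ [ 481.9 -191.8] 197.1
14 [152, 230, 96, 82, 624] med [505.1 329.1  21.5] zmax [15.5 21.5 24.9] rect [486.4 295. ] [151.  192.4] 8.2 circ [486.6 294.7] 120.6
14 [460, 235, 9, 14, 28] med [ 536.  -279.3   21.9] zmax [15.8 21.9 27.6] rect [ 536.7 -282.3] [31.   7.8] 25.6 circ [ 538.2 -285.4] 15.5
14 [399, 261, 5, 11, 15] med [ 487.5 -144.1   20.5] zmax [14.4 20.5 25.5] rect [ 487.4 -144.5] [23.8  0.9] 24.5 circ [ 487.5 -144.7] 11.9
14 [221, 272, 3, 11, 17] med [471.1 245.   22.8] zmax [14.4 22.8 26.7] rect [471.1 244.8] [ 3.7 21.7] 88.2 circ [471.2 246.7] 10.8
14 [188, 300, 41, 8, 80] med [415.3 274.2  22.3] zmax [19.1 22.3 24.6] rect [414.6 275.1] [ 4.2 88.7] 8.9 circ [415.2 275.2] 44.4
35 [396, 225, 71, 66, 2446] med [ 504.3 -206.2   40.4] zmax [37.4 40.4 42.6] rect [ 504.8 -207.6] [ 97.5 130.3] 24.6 circ [ 504.5 -207. ] 78.3
35 [462, 232, 8, 15, 34] med [ 541.3 -279.3   38.9] zmax [35.7 38.9 41.9] rect [ 541.2 -281.6] [31.3 10.4] 12.3 circ [ 542.3 -286.7] 15.
[... 2426 characters left out ...]
 circ [464.4 268.6] 18.0
44 [416, 191, 15, 13, 154] med [ 537.9 -282.3   57.2] zmax [45.6 57.2 61.8] rect [ 541.3 -289.8] [36.  31.3] 88.1 circ [ 543.7 -290. ] 19.0
44 [367, 202, 15, 16, 204] med [ 557.7 -146.1   60. ] zmax [45.8 60.  68. ] rect [ 562.2 -150.1] [31.5 33.6] 87.5 circ [ 562.9 -151.3] 18.2
44 [259, 234, 35, 23, 587] med [564.4 109.5  58.6] zmax [46.5 58.6 60.9] rect [569.3 106.3] [61. 68.] 2.5 circ [572.4 105.5] 35.2
44 [299, 259, 28, 22, 507] med [442.5 115.3  62.1] zmax [46.2 62.1 64.5] rect [450.3 110.4] [48.5 47.6] 88.5 circ [450.9 109.7] 25.3
44 [219, 293, 24, 16, 288] med [467.7 268.2  49.3] zmax [45.3 49.3 51. ] rect [471.  267.4] [38.8 38.3] 32.3 circ [470.4 265.4] 21.0
```

Request:
apply_moves:
  increments:
    - [1, 0.72, -0.51, -0.1, 0, 0, 0]
    - [1, 0.72, -0.51, -0.1, 0, 0, 0]
    - [1, 0.72, -0.51, -0.1, 0, 0, 0]
    - [1, 0.72, -0.51, -0.1, 0, 0, 0]
    - [1, 0.72, -0.51, -0.1, 0, 0, 0]
    - [1, 0.72, -0.51, -0.1, 0, 0, 0]
    - [1, 0.72, -0.51, -0.1, 0, 0, 0]
    - [1, 0.72, -0.51, -0.1, 0, 0, 0]
    - [1, 0.72, -0.51, -0.1, 0, 0, 0]
    - [1, 0.72, -0.51, -0.1, 0, 0, 0]

```text
time: 1.35
position: [478.2, -194.1, 306.2]
ee_rot: [0.979, 0.204, -0.0, -0.0]
contact_force: [0.2, -1.5, 0.0]
width: 0.999
grip_force: 0.0
```

```bash
cat >> seg.py <<'E'
from scipy.spatial.transform import Rotation as R
def yaw():
    m=R.from_quat(robot.observe()["ee_rot"]).as_matrix(); return np.degrees(np.arctan2(m[1,0],m[0,0]))
def go(*wps):
    """wps: (x,y,z,yaw or None,rows): prints row numbers"""
    s=robot.observe(); m=R.from_quat(s["ee_rot"]); p=np.array(s["position"]); print("at",p.round(1),"yaw",round(yaw(),2),"tilt",m.as_matrix()[:,2].round(3),"t",s["time"],"w",round(s["width"],2),"F",np.round(s["contact_force"],1))
    y0=yaw()
    for x,y,z,w,n in wps:
        q=np.array([x,y,z]); w=y0 if w is None else w; rows=[]
        a=y0; 
        dy=(w-y0)/n
        for k in range(n):
            c,s_=np.cos(np.radians(a)),np.sin(np.radians(a)); d=(q-p)/n/50
            rows.append((round(c*d[0]+s_*d[1],3),round(s_*d[0]-c*d[1],3),round(-d[2],3),round(-dy/8,3))); a+=dy
        print((x,y,z,w),n,rows if abs(dy)>.01 else rows[0]); p=q;y0=w
E
python3 - <<'E'
from seg import *
p,d,i,T=grab("wrist","w0.png"); np.savez("w0.npz",p=p,d=d,T=T); print(T.round(2).tolist(),i["vertical_fov"])
P=cloud(d,i,T); b=(330,640,-360,0)
blobs(P,14,28,b,100);blobs(P,35,43,b,100); blobs(P,44,80,b,100)
go((564,-153.5,100,24.6,4))
E
```

```text
[[0.4, 0.88, 0.25, 543.22], [-0.92, 0.38, 0.11, -167.55], [0.0, -0.27, 0.96, 424.12], [0.0, 0.0, 0.0, 1.0]] 65.26162025371546
14 [229, 21, 41, 44, 332] med [599.1 -59.2  18.3] zmax [14.6 18.3 20.2] rect [596.4 -64. ] [40.6 40.4] 22.1 circ [596.3 -63.5] 20.7
14 [414, 167, 21, 30, 102] med [ 543.  -278.7   20.8] zmax [15.3 20.8 27.3] rect [ 543.7 -282.9] [12.5 34.4] 89.7 circ [ 543.6 -289.2] 17.2
35 [280, 138, 130, 94, 11120] med [ 507.8 -207.2   40.7] zmax [38.9 40.7 42.5] rect [ 505.7 -208.2] [ 95.6 129.9] 24.3 circ [ 506.1 -207.9] 78.9
35 [418, 168, 26, 33, 124] med [ 544.6 -280.8   40.1] zmax [35.9 40.1 42.5] rect [ 543.9 -284.3] [15.6 35.1] 87.5 circ [ 543.6 -291.3] 17.6
44 [304, 89, 36, 38, 1050] med [ 564.7 -156.5   67.7] zmax [64.  67.7 69.3] rect [ 564.6 -156.2] [32.6 31.6] 47.8 circ [ 565.4 -156.6] 16.8
44 [421, 170, 39, 37, 1073] med [ 543.7 -292.3   61.8] zmax [50.8 61.8 63.3] rect [ 543.8 -294.5] [33.5 35. ] 77.4 circ [ 543.5 -294.7] 17.8
at [ 481.5 -187.9  307. ] yaw 23.92 tilt [ 0.002  0.003 -1.   ] t 1.4 w 1.0 F [2.9 5.7 1.1]
(564, -153.5, 100, 24.6) 4 [(np.float64(0.447), np.float64(0.01), np.float64(1.035), np.float64(-0.021)), (np.float64(0.447), np.float64(0.011), np.float64(1.035), np.float64(-0.021)), (np.float64(0.447), np.float64(0.013), np.float64(1.035), np.float64(-0.021)), (np.float64(0.447), np.float64(0.014), np.float64(1.035), np.float64(-0.021))]
```

View pics/w0.png

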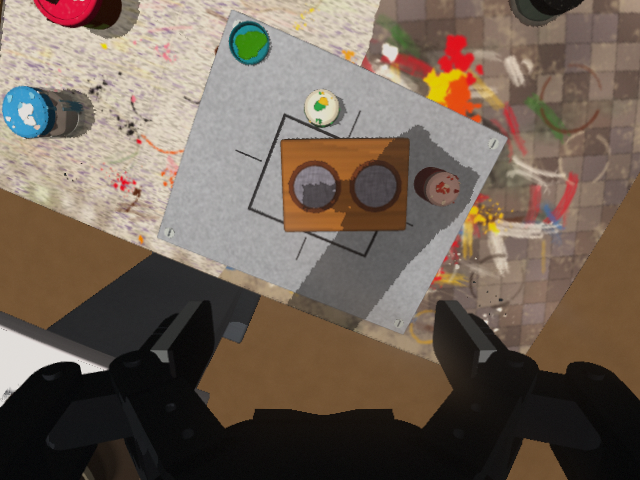

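The wrist view shows the lid at (250,43), the green jar at (322,107), the carrier centred at (345,185) and the red jar at (437,187). The dark outline under the carrier is clear. All views agree to about 2 mm.

Request:
apply_moves:
  increments:
    - [1, 0.45, 0.01, 0.6, 0, 0, -0.02]
    - [1, 0.45, 0.01, 0.6, 0, 0, -0.02]
    - [1, 0.45, 0.01, 0.8, 0, 0, -0.02]
    - [1, 0.45, 0.01, 0.8, 0, 0, -0.02]
    - [1, 0, 0, 0.8, 0, 0, 0]
    - [1, 0, 0, 0.4, 0, 0, 0]
    - [1, 0, 0, 0, 0, 0, 0]
    - [1, 0, 0, 0, 0, 0, 0]
    - [1, 0, 0, 0, 0, 0, 0]

```text
time: 2.52
position: [561.7, -161.3, 107.6]
ee_rot: [0.978, 0.209, 0.001, 0.001]
contact_force: [-0.5, 0.6, 1.2]
width: 1.003
grip_force: 0.0
```

```bash
python3 - <<'E'
from seg import *
go((564.5,-155,48,24.4,4))
p,d,i,T=grab("wrist","w1.png")
P=cloud(d,i,T); b=(500,640,-300,0); blobs(P,50,80,b,100)
z=np.load("w0.npz"); P=cloud(z["d"],i,z["T"]); p=z["p"].astype(int)
g=(p.max(2)<70)&(abs(P[...,2]-10)<4)&(P[...,0]<560)&(P[...,0]>400)&(P[...,1]>-280)&(P[...,1]<-100)
# grey board border
hsv=cv2.cvtColor(z["p"],cv2.COLOR_RGB2HSV); m=((abs(P[...,2]-10)<3)).astype(np.uint8)
n,l,st,c=cv2.connectedComponentsWithStats(cv2.morphologyEx(m,cv2.MORPH_OPEN,np.ones((3,3))),connectivity=4)
k=1+np.argmax(st[1:,4]); q=P[l==k][:,:2].astype(np.float32); print(cv2.minAreaRect(q),st[k])
E
```

```text
at [ 561.7 -161.3  107.6] yaw 24.16 tilt [ 0.002 -0.001 -1.   ] t 2.525 w 1.0 F [-0.5  0.6  1.2]
(564.5, -155, 48, 24.4) 4 [(np.float64(0.026), np.float64(-0.023), np.float64(0.298), np.float64(-0.007)), (np.float64(0.026), np.float64(-0.023), np.float64(0.298), np.float64(-0.007)), (np.float64(0.026), np.float64(-0.023), np.float64(0.298), np.float64(-0.007)), (np.float64(0.026), np.float64(-0.023), np.float64(0.298), np.float64(-0.007))]
50 [278, 239, 72, 78, 4189] med [ 568.3 -155.3   67.5] zmax [57.1 67.5 68.9] rect [ 565.5 -156.2] [32.5 32.4] 1.8 circ [ 565.3 -156.1] 17.2
((492.6534729003906, -193.38034057617188), (260.043212890625, 321.2120361328125), 0.2907746136188507) [  157    10   351   324 50866]
```

Request:
apply_moves:
  increments:
    - [1, 0.05, -0.04, 0.3, 0, 0, 0]
    - [1, 0.04, -0.03, 0.3, 0, 0, 0]
    - [1, 0.01, -0.01, 0.3, 0, 0, 0]
    - [1, 0, 0, 0.3, 0, 0, 0]
    - [1, 0, 0, 0, 0, 0, 0]
    - [0, 0, 0, 0, 0, 0, 0]
    - [0, 0, 0, 0, 0, 0, 0]
    - [0, 0, 0, 0, 0, 0, 0]
    - [0, 0, 0, 0, 0, 0, 0]
    - [0, 0, 0, 0, 0, 0, 0]
  squeeze: 30

```text
time: 3.82
position: [564.3, -155.5, 46.9]
ee_rot: [0.978, 0.209, 0.0, 0.0]
contact_force: [0.3, -0.3, 5.7]
width: 0.394
grip_force: 29.9
```

```bash
python3 - <<'E'
from seg import *
a=np.radians(8.3);X=np.array([np.cos(a),np.sin(a)]);Y=np.array([-X[1],X[0]]);c=np.array([486,296.5])
g=c+30*X+10*Y; r=c-10*X+50*Y; print(g,r)
go((540,-145,200,None,3),(g[0],g[1],200,8.3,11))
E
```

```text
[514.24221166 310.72594392] [468.88693206 344.53272744]
at [ 564.3 -155.5   46.9] yaw 24.17 tilt [ 0.001 -0.    -1.   ] t 3.825 w 0.39 F [ 0.3 -0.3  5.7]
(540, -145, 200, np.float64(24.170997352460425)) 3 (np.float64(-0.119), np.float64(-0.13), np.float64(-1.021), np.float64(-0.0))
(np.float64(514.2422116620594), np.float64(310.7259439207189), 200, 8.3) 11 [(np.float64(0.297), np.float64(-0.775), np.float64(-0.0), np.float64(0.18)), (np.float64(0.277), np.float64(-0.782), np.float64(-0.0), np.float64(0.18)), (np.float64(0.257), np.float64(-0.789), np.float64(-0.0), np.float64(0.18)), (np.float64(0.237), np.float64(-0.795), np.float64(-0.0), np.float64(0.18)), (np.float64(0.217), np.float64(-0.801), np.float64(-0.0), np.float64(0.18)), (np.float64(0.197), np.float64(-0.806), np.float64(-0.0), np.float64(0.18)), (np.float64(0.177), np.float64(-0.811), np.float64(-0.0), np.float64(0.18)), (np.float64(0.156), np.float64(-0.815), np.float64(-0.0), np.float64(0.18)), (np.float64(0.135), np.float64(-0.819), np.float64(-0.0), np.float64(0.18)), (np.float64(0.115), np.float64(-0.822), np.float64(-0.0), np.float64(0.18)), (np.float64(0.094), np.float64(-0.825), np.float64(-0.0), np.float64(0.18))]
```

Request:
apply_moves:
  increments:
    - [0, 0, 0, -0.6, 0, 0, 0]
    - [0, -0.1, -0.13, -0.8, 0, 0, 0]
    - [0, -0.15, -0.13, -0.8, 0, 0, 0]
    - [0, 0.2, -0.7, -0.8, 0, 0, 0.18]
    - [0, 0.24, -0.8, 0, 0, 0, 0.18]
    - [0, 0.26, -0.8, 0, 0, 0, 0.18]
    - [0, 0.24, -0.8, 0, 0, 0, 0.18]
    - [0, 0.22, -0.8, 0, 0, 0, 0.18]
    - [0, 0.2, -0.8, 0, 0, 0, 0.18]
    - [0, 0.18, -0.8, 0, 0, 0, 0.18]

```text
time: 5.08
position: [526.1, 137.4, 196.1]
ee_rot: [0.992, 0.122, -0.0, 0.0]
contact_force: [0.1, -0.8, -1.3]
width: 0.395
grip_force: 30.0
```

Request:
apply_moves:
  increments:
    - [0, 0.15, -0.8, 0, 0, 0, 0.18]
    - [0, 0.13, -0.8, 0, 0, 0, 0.18]
    - [0, 0.11, -0.8, 0, 0, 0, 0.18]
    - [0, 0.1, -0.6, 0, 0, 0, 0.18]
    - [0, 0, 0, 0, 0, 0, 0]
    - [0, 0, 0, 0, 0, 0, 0]
    - [0, 0, 0, 0, 0, 0, 0]

```text
time: 5.95
position: [519.4, 286.6, 196.1]
ee_rot: [0.997, 0.072, -0.0, 0.0]
contact_force: [-0.6, 0.6, -0.9]
width: 0.396
grip_force: 30.1
```

```bash
python3 - <<'E'
from seg import *
go((514.2,310.7,60,8.3,4))
p,d,i,T=grab("wrist"); P=cloud(d,i,T); b=(380,600,180,420); blobs(P,15,28,b,300);blobs(P,40,60,b,300)
p,d,i,T=grab("top"); P=cloud(d,i,T); blobs(P,44,90,(400,620,-330,0))
E
```

```text
at [519.4 286.6 196.1] yaw 8.24 tilt [-0.    -0.001 -1.   ] t 5.95 w 0.4 F [-0.6  0.6 -0.9]
(514.2, 310.7, 60, 8.3) 4 [(np.float64(-0.008), np.float64(-0.123), np.float64(0.681), np.float64(-0.002)), (np.float64(-0.008), np.float64(-0.123), np.float64(0.681), np.float64(-0.002)), (np.float64(-0.008), np.float64(-0.123), np.float64(0.681), np.float64(-0.002)), (np.float64(-0.008), np.float64(-0.123), np.float64(0.681), np.float64(-0.002))]
15 [183, 170, 244, 172, 3720] med [533.6 325.7  21.8] zmax [16.4 21.8 23.2] rect [487.7 295.1] [149.4 190.7] 8.4 circ [487.7 295.5] 119.8
44 [464, 230, 18, 17, 234] med [ 542.6 -291.9   60.9] zmax [49.6 60.9 64.6] rect [ 543.1 -294.5] [33.3 33.6] 88.7 circ [ 543.1 -294.2] 18.1
```

Request:
apply_moves:
  increments:
    - [0, -0.01, -0.16, 0.5, 0, 0, 0]
    - [0, -0.01, -0.17, 0.8, 0, 0, 0]
    - [0, -0.01, -0.16, 0.8, 0, 0, 0]
    - [0, 0, 0, 0.6, 0, 0, 0]
    - [0, 0, 0, 0.28, 0, 0, 0]
    - [0, 0, 0, 0.1, 0, 0, 0]
    - [0, 0, 0, 0.01, 0, 0, 0]
    - [0, 0, 0, 0, 0, 0, 0]
    - [0, 0, 0, 0, 0, 0, 0]

```text
time: 7.18
position: [514.5, 312.3, 42.7]
ee_rot: [0.997, 0.073, 0.001, -0.0]
contact_force: [-0.7, 0.7, -0.5]
width: 0.391
grip_force: 30.1
```

```bash
python3 - <<'E'
from seg import *
go((514.2,310.7,41,8.3,1))
E
```

```text
at [514.5 312.3  42.7] yaw 8.33 tilt [ 0.001  0.001 -1.   ] t 7.175 w 0.39 F [-0.7  0.7 -0.5]
(514.2, 310.7, 41, 8.3) 1 [(np.float64(-0.01), np.float64(0.03), np.float64(0.034), np.float64(0.003))]
```

Request:
apply_moves:
  increments:
    - [0, 0, 0.02, 0.025, 0, 0, 0]
    - [0, 0, 0, 0, 0, 0, 0]
    - [0.7, 0, 0, 0, 0, 0, 0]
    - [0.7, 0, 0, 0, 0, 0, 0]
    - [0.7, 0, 0, -0.05, 0, 0, 0]
    - [0.7, 0, 0, -0.4, 0, 0, 0]
    - [0.7, 0, 0, -0.8, 0, 0, 0]
    - [0.7, 0, 0, -0.8, 0, 0, 0]
    - [0.7, 0, 0, -0.8, 0, 0, 0]
    - [0.7, 0, 0, -0.3, 0, 0, 0]

```text
time: 8.43
position: [515.1, 311.9, 202.1]
ee_rot: [0.997, 0.073, 0.002, -0.001]
contact_force: [-0.3, 0.4, 0.1]
width: 0.7
grip_force: 0.0
```

```bash
python3 - <<'E'
from seg import *
p,d,i,T=grab("wrist"); P=cloud(d,i,T); b=(380,600,180,420); blobs(P,40,75,b,300)
print(np.round(robot.observe()["joint_pos"],2))
s=robot.observe(); go((543.3,-293.7,190,114.4,14))
E
```

```text
40 [303, 209, 46, 51, 1793] med [518.9 310.2  61.5] zmax [42.9 61.5 62.9] rect [516.7 309.9] [32.7 32.9] 71.7 circ [516.3 309.7] 17.0
40 [350, 266, 50, 51, 1879] med [475.3 265.1  49.6] zmax [44.1 49.6 51.1] rect [472.9 264. ] [38.5 37.7] 47.4 circ [473.7 263.9] 20.0
[-0.36  0.45 -0.36  1.7   0.18  1.02 -2.21]
at [515.3 312.  202.6] yaw 8.33 tilt [ 0.005  0.003 -1.   ] t 8.475 w 0.7 F [0.6 1.6 1.1]
(543.3, -293.7, 190, 114.4) 14 [(np.float64(-0.086), np.float64(0.862), np.float64(0.018), np.float64(-0.947)), (np.float64(-0.199), np.float64(0.843), np.float64(0.018), np.float64(-0.947)), (np.float64(-0.308), np.float64(0.81), np.float64(0.018), np.float64(-0.947)), (np.float64(-0.412), np.float64(0.762), np.float64(0.018), np.float64(-0.947)), (np.float64(-0.509), np.float64(0.701), np.float64(0.018), np.float64(-0.947)), (np.float64(-0.597), np.float64(0.628), np.float64(0.018), np.float64(-0.947)), (np.float64(-0.674), np.float64(0.543), np.float64(0.018), np.float64(-0.947)), (np.float64(-0.74), np.float64(0.45), np.float64(0.018), np.float64(-0.947)), (np.float64(-0.793), np.float64(0.348), np.float64(0.018), np.float64(-0.947)), (np.float64(-0.832), np.float64(0.241), np.float64(0.018), np.float64(-0.947)), (np.float64(-0.857), np.float64(0.129), np.float64(0.018), np.float64(-0.947)), (np.float64(-0.866), np.float64(0.015), np.float64(0.018), np.float64(-0.947)), (np.float64(-0.86), np.float64(-0.1), np.float64(0.018), np.float64(-0.947)), (np.float64(-0.84), np.float64(-0.212), np.float64(0.018), np.float64(-0.947))]
```

Request:
apply_moves:
  increments:
    - [1, -0.09, 0.86, 0, 0, 0, -0.95]
    - [1, -0.2, 0.84, 0, 0, 0, -0.95]
    - [1, -0.31, 0.81, 0, 0, 0, -0.95]
    - [1, -0.41, 0.76, 0, 0, 0, -0.95]
    - [1, -0.51, 0.7, 0, 0, 0, -0.95]
    - [1, -0.6, 0.63, 0, 0, 0, -0.95]
    - [1, -0.67, 0.54, 0, 0, 0, -0.95]
    - [1, -0.74, 0.45, 0, 0, 0, -0.95]
    - [1, -0.79, 0.35, 0, 0, 0, -0.95]
    - [1, -0.83, 0.24, 0, 0, 0, -0.95]

```text
time: 9.72
position: [534.0, -122.3, 197.2]
ee_rot: [0.74, 0.673, -0.0, -0.001]
contact_force: [0.1, 0.2, 0.5]
width: 1.001
grip_force: 0.0
```

Request:
apply_moves:
  increments:
    - [1, -0.86, 0.13, 0, 0, 0, -0.95]
    - [1, -0.87, 0.01, 0, 0, 0, -0.95]
    - [1, -0.6, -0.1, 0.3, 0, 0, -0.95]
    - [1, -0.4, -0.15, 0.5, 0, 0, -0.94]
    - [1, 0, 0, 0.6, 0, 0, 0]
    - [1, 0, 0, 0, 0, 0, 0]
    - [1, 0, 0, 0, 0, 0, 0]
    - [1, 0, 0, 0, 0, 0, 0]

```text
time: 10.72
position: [538.5, -259.3, 129.4]
ee_rot: [0.54, 0.842, 0.0, 0.001]
contact_force: [0.5, 1.0, 0.2]
width: 0.998
grip_force: 0.0
```

```bash
python3 - <<'E'
from seg import *
go((543.3,-293.7,100,114.4,3))
p,d,i,T=grab("wrist"); P=cloud(d,i,T); b=(330,640,-380,-100); blobs(P,44,70,b,100);blobs(P,35,43,b,500)
E
```

```text
at [ 538.5 -259.3  129.4] yaw 114.7 tilt [ 0.002 -0.001 -1.   ] t 10.725 w 1.0 F [0.5 1.  0.2]
(543.3, -293.7, 100, 114.4) 3 [(np.float64(-0.222), np.float64(-0.067), np.float64(0.196), np.float64(0.012)), (np.float64(-0.222), np.float64(-0.066), np.float64(0.196), np.float64(0.012)), (np.float64(-0.222), np.float64(-0.066), np.float64(0.196), np.float64(0.012))]
44 [273, 285, 62, 68, 3264] med [ 542.4 -290.7   61.6] zmax [49.5 61.6 63.1] rect [ 543.7 -293.7] [34.4 35. ] 26.5 circ [ 543.9 -294.2] 18.1
35 [212, 19, 188, 243, 41186] med [ 503.8 -202.    40.7] zmax [39.2 40.7 42.5] rect [ 505.2 -208.1] [ 96.5 130.5] 24.0 circ [ 505.3 -207.8] 78.9
```

Request:
apply_moves:
  increments:
    - [1, -0.34, -0.1, 0.1, 0, 0, 0]
    - [1, -0.33, -0.1, 0.1, 0, 0, 0]
    - [1, 0, 0, 0.4, 0, 0, 0]
    - [1, 0, 0, 0.5, 0, 0, 0]
    - [1, 0, 0, 0.5, 0, 0, 0]
    - [1, 0, 0, 0.11, 0, 0, 0]
    - [1, 0, 0, 0, 0, 0, 0]
    - [0, 0, 0, 0, 0, 0, 0]
    - [0, 0, 0, 0, 0, 0, 0]
    - [0, 0, 0, 0, 0, 0, 0]

```text
time: 12.02
position: [542.9, -294.4, 43.3]
ee_rot: [0.54, 0.842, -0.0, 0.001]
contact_force: [-0.2, 0.1, 0.5]
width: 0.413
grip_force: 29.9
```

Request:
apply_moves:
  increments:
    - [0, 0, 0, 0, 0, 0, 0]
    - [0, 0, 0, 0, 0, 0, 0]

```text
time: 12.28
position: [542.9, -294.5, 43.4]
ee_rot: [0.54, 0.842, -0.0, 0.001]
contact_force: [-1.3, 0.2, 6.1]
width: 0.419
grip_force: 30.1
```

```bash
python3 - <<'E'
from seg import *
go((535,-285,195,114.4,3),(468.9,344.5,195,98.3,14))
E
```

```text
at [ 542.9 -294.5   43.4] yaw 114.65 tilt [ 0.001 -0.001 -1.   ] t 12.275 w 0.42 F [-1.3  0.2  6.1]
(535, -285, 195, 114.4) 3 [(np.float64(0.079), np.float64(-0.022), np.float64(-1.011), np.float64(0.01)), (np.float64(0.079), np.float64(-0.022), np.float64(-1.011), np.float64(0.01)), (np.float64(0.079), np.float64(-0.022), np.float64(-1.011), np.float64(0.01))]
(468.9, 344.5, 195, 98.3) 14 [(np.float64(0.858), np.float64(0.286), np.float64(-0.0), 0.144), (np.float64(0.864), np.float64(0.268), np.float64(-0.0), 0.144), (np.float64(0.869), np.float64(0.251), np.float64(-0.0), 0.144), (np.float64(0.874), np.float64(0.233), np.float64(-0.0), 0.144), (np.float64(0.878), np.float64(0.216), np.float64(-0.0), 0.144), (np.float64(0.882), np.float64(0.198), np.float64(-0.0), 0.144), (np.float64(0.886), np.float64(0.18), np.float64(-0.0), 0.144), (np.float64(0.89), np.float64(0.163), np.float64(-0.0), 0.144), (np.float64(0.893), np.float64(0.145), np.float64(-0.0), 0.144), (np.float64(0.895), np.float64(0.127), np.float64(-0.0), 0.144), (np.float64(0.898), np.float64(0.109), np.float64(-0.0), 0.144), (np.float64(0.9), np.float64(0.091), np.float64(-0.0), 0.144), (np.float64(0.901), np.float64(0.073), np.float64(-0.0), 0.144), (np.float64(0.903), np.float64(0.055), np.float64(-0.0), 0.144)]
```

Request:
apply_moves:
  increments:
    - [0, 0, 0, -0.6, 0, 0, 0]
    - [0, 0.08, 0, -0.8, 0, 0, 0]
    - [0, 0.15, -0.04, -0.8, 0, 0, 0]
    - [0, 0.6, 0.2, -0.8, 0, 0, 0.15]
    - [0, 0.85, 0.27, 0, 0, 0, 0.15]
    - [0, 0.86, 0.26, 0, 0, 0, 0.15]
    - [0, 0.87, 0.25, 0, 0, 0, 0.15]
    - [0, 0.87, 0.23, 0, 0, 0, 0.15]
    - [0, 0.88, 0.21, 0, 0, 0, 0.15]
    - [0, 0.88, 0.2, 0, 0, 0, 0.15]

```text
time: 13.52
position: [507.5, 17.2, 192.6]
ee_rot: [0.6, 0.8, -0.0, 0.0]
contact_force: [0.9, 0.1, -0.8]
width: 0.415
grip_force: 30.2
```

Request:
apply_moves:
  increments:
    - [0, 0.89, 0.18, 0, 0, 0, 0.15]
    - [0, 0.89, 0.16, 0, 0, 0, 0.15]
    - [0, 0.89, 0.14, 0, 0, 0, 0.15]
    - [0, 0.89, 0.13, 0, 0, 0, 0.15]
    - [0, 0.9, 0.11, 0, 0, 0, 0.15]
    - [0, 0.9, 0.09, 0, 0, 0, 0.15]
    - [0, 0.8, 0.08, 0, 0, 0, 0.15]
    - [0, 0.2, 0.1, 0, 0, 0, 0.1]
    - [0, 0, 0, 0, 0, 0, 0]
    - [0, 0, 0, 0, 0, 0, 0]

```text
time: 14.78
position: [487.6, 335.2, 192.2]
ee_rot: [0.663, 0.749, -0.001, 0.0]
contact_force: [-0.7, -0.6, -0.2]
width: 0.42
grip_force: 30.1
```

```bash
python3 - <<'E'
from seg import *
go((468.9,344.5,38.5,98.3,4))
E
```

```text
at [487.6 335.2 192.2] yaw 96.98 tilt [-0.    -0.001 -1.   ] t 14.775 w 0.42 F [-0.7 -0.6 -0.2]
(468.9, 344.5, 38.5, 98.3) 4 [(np.float64(0.058), np.float64(-0.087), np.float64(0.769), np.float64(-0.041)), (np.float64(0.058), np.float64(-0.087), np.float64(0.769), np.float64(-0.041)), (np.float64(0.059), np.float64(-0.087), np.float64(0.769), np.float64(-0.041)), (np.float64(0.059), np.float64(-0.086), np.float64(0.769), np.float64(-0.041))]
```

Request:
apply_moves:
  increments:
    - [0, 0.08, -0.12, 0.5, 0, 0, -0.04]
    - [0, 0.08, -0.12, 0.8, 0, 0, -0.04]
    - [0, 0.07, -0.11, 0.8, 0, 0, -0.04]
    - [0, 0, 0, 0.6, 0, 0, 0]
    - [0, 0, 0, 0.28, 0, 0, 0]
    - [0, 0, 0, 0.09, 0, 0, 0]
    - [0, 0, 0, 0.02, 0, 0, 0]
    - [0, 0, 0, 0, 0, 0, 0]

```text
time: 15.78
position: [468.9, 346.4, 39.0]
ee_rot: [0.656, 0.755, 0.001, 0.0]
contact_force: [0.3, 0.6, -1.3]
width: 0.413
grip_force: 30.1
```

Request:
apply_moves:
  increments:
    - [0.7, 0, 0, 0, 0, 0, 0]
    - [0.7, 0, 0, 0, 0, 0, 0]
    - [0.7, 0, 0, -0.05, 0, 0, 0]
    - [0.7, 0, 0, -0.4, 0, 0, 0]
    - [0.7, 0, 0, -0.8, 0, 0, 0]
    - [0.7, 0, 0, -0.8, 0, 0, 0]
    - [0.7, 0, 0, -0.8, 0, 0, 0]
    - [0.7, 0, 0, -0.3, 0, 0, 0]
    - [0.7, 0, 0, 0, 0, 0, 0]

```text
time: 16.9
position: [468.7, 346.3, 197.0]
ee_rot: [0.656, 0.755, 0.001, 0.0]
contact_force: [-0.1, -0.1, -0.6]
width: 0.696
grip_force: 0.0
```

```bash
python3 - <<'E'
from seg import *
p,d,i,T=grab("wrist"); P=cloud(d,i,T); b=(380,600,180,420); blobs(P,40,75,b,300)
s=robot.observe(); go((480,-190,190,0,14))
p,d,i,T=grab("top"); P=cloud(d,i,T); blobs(P,40,80,(380,600,180,420))
E
```

```text
40 [300, 206, 47, 50, 1832] med [470.4 348.3  55.6] zmax [49.3 55.6 57.1] rect [470.4 347.1] [33.5 34.7] 3.0 circ [471.  346.5] 18.0
40 [353, 260, 46, 52, 1798] med [513.7 314.1  61.4] zmax [42.5 61.4 63. ] rect [515.2 310.8] [33.3 32.4] 42.3 circ [515.9 310.6] 17.2
40 [287, 304, 50, 50, 1868] med [472.6 267.3  49.7] zmax [43.6 49.7 51.1] rect [472.7 264.5] [39.4 38.5] 89.3 circ [473.2 264.1] 20.2
at [468.3 345.7 195.5] yaw 98.0 tilt [ 0. -0. -1.] t 16.95 w 0.7 F [-0.1  0.3 -0.7]
(480, -190, 190, 0) 14 [(np.float64(-0.76), np.float64(-0.09), np.float64(0.008), np.float64(0.875)), (np.float64(-0.766), np.float64(0.003), np.float64(0.008), np.float64(0.875)), (np.float64(-0.759), np.float64(0.097), np.float64(0.008), np.float64(0.875)), (np.float64(-0.742), np.float64(0.188), np.float64(0.008), np.float64(0.875)), (np.float64(-0.713), np.float64(0.277), np.float64(0.008), np.float64(0.875)), (np.float64(-0.674), np.float64(0.362), np.float64(0.008), np.float64(0.875)), (np.float64(-0.625), np.float64(0.442), np.float64(0.008), np.float64(0.875)), (np.float64(-0.567), np.float64(0.515),
[... 206 characters left out ...]
(-0.345), np.float64(0.684), np.float64(0.008), np.float64(0.875)), (np.float64(-0.259), np.float64(0.72), np.float64(0.008), np.float64(0.875)), (np.float64(-0.169), np.float64(0.747), np.float64(0.008), np.float64(0.875)), (np.float64(-0.077), np.float64(0.762), np.float64(0.008), np.float64(0.875))]
40 [180, 250, 18, 16, 217] med [514.4 307.   61.1] zmax [43.9 61.1 64.2] rect [513.9 308.8] [31.5 31. ] 3.3 circ [514.1 309. ] 16.6
40 [201, 268, 20, 19, 280] med [471.7 263.4  49.6] zmax [46.4 49.6 52.6] rect [471.3 263.8] [37.6 38.7] 45.4 circ [471.9 264. ] 20.2
40 [163, 271, 18, 17, 238] med [468.9 344.   55.7] zmax [48.  55.7 58.5] rect [468.9 346.1] [33.8 33.8] 1.6 circ [468.6 345.5] 18.0
```

Both jars stand upright in the tray. Now for the carrier, starting with the far side.

```bash
python3 - <<'E'
from seg import *
go((577,-176,180,16,14))
E
```

```text
at [468.  345.5 194.7] yaw 98.01 tilt [-0.001 -0.001 -1.   ] t 17.0 w 0.7 F [-0.2  0.6  0.6]
(577, -176, 180, 16) 14 [(np.float64(-0.759), np.float64(0.05), np.float64(0.021), np.float64(0.732)), (np.float64(-0.75), np.float64(0.128), np.float64(0.021), np.float64(0.732)), (np.float64(-0.733), np.float64(0.204), np.float64(0.021), np.float64(0.732)), (np.float64(-0.709), np.float64(0.277), np.float64(0.021), np.float64(0.732)), (np.float64(-0.677), np.float64(0.348), np.float64(0.021), np.float64(0.732)), (np.float64(-0.638), np.float64(0.415), np.float64(0.021), np.float64(0.732)), (np.float64(-0.592), np.float64(0.478), np.float64(0.021), np.float64(0.732)), (np.float64(-0.54), np.float64(0.536), np.float64(0.021), np.float64(0.732)), (np.float64(-0.482), np.float64(0.589), np.float64(0.021), np.float64(0.732)), (np.float64(-0.42), np.float64(0.635), np.float64(0.021), np.float64(0.732)), (np.float64(-0.353), np.float64(0.674), np.float64(0.021), np.float64(0.732)), (np.float64(-0.282), np.float64(0.707), np.float64(0.021), np.float64(0.732)), (np.float64(-0.209), np.float64(0.732), np.float64(0.021), np.float64(0.732)), (np.float64(-0.133), np.float64(0.749), np.float64(0.021), np.float64(0.732))]
```

Request:
apply_moves:
  increments:
    - [1, -0.76, 0.05, 0, 0, 0, 0.73]
    - [1, -0.75, 0.13, 0, 0, 0, 0.73]
    - [1, -0.73, 0.2, 0, 0, 0, 0.73]
    - [1, -0.71, 0.28, 0, 0, 0, 0.73]
    - [1, -0.68, 0.35, 0, 0, 0, 0.73]
    - [1, -0.64, 0.42, 0, 0, 0, 0.73]
    - [1, -0.59, 0.48, 0, 0, 0, 0.73]
    - [1, -0.54, 0.54, 0, 0, 0, 0.73]
    - [1, -0.48, 0.59, 0, 0, 0, 0.73]
    - [1, -0.42, 0.64, 0, 0, 0, 0.73]

```text
time: 18.25
position: [546.9, -28.1, 193.9]
ee_rot: [0.941, 0.337, -0.001, -0.001]
contact_force: [0.6, 0.3, 0.1]
width: 1.0
grip_force: 0.0
```

Request:
apply_moves:
  increments:
    - [1, -0.35, 0.67, 0.1, 0, 0, 0.73]
    - [1, -0.28, 0.71, 0.2, 0, 0, 0.73]
    - [1, -0.21, 0.73, 0.3, 0, 0, 0.73]
    - [1, -0.13, 0.75, 0.3, 0, 0, 0.73]
    - [1, 0, 0, 0.5, 0, 0, 0]
    - [1, 0, 0, 0.5, 0, 0, 0]
    - [1, 0, 0, 0, 0, 0, 0]
    - [1, 0, 0, 0, 0, 0, 0]

```text
time: 19.25
position: [579.7, -175.6, 100.6]
ee_rot: [0.99, 0.141, -0.0, -0.0]
contact_force: [0.1, 0.3, 0.3]
width: 1.0
grip_force: 0.0
```

```bash
python3 - <<'E'
from seg import *
go((577,-176,28,16,3))
p,d,i,T=grab("scene"); P=cloud(d,i,T); blobs(P,36,44,(400,620,-330,-120),300)
E
```

```text
at [ 579.7 -175.6  100.6] yaw 16.23 tilt [-0.  0. -1.] t 19.25 w 1.0 F [0.1 0.3 0.3]
(577, -176, 28, 16) 3 [(np.float64(-0.018), np.float64(-0.002), np.float64(0.484), np.float64(0.01)), (np.float64(-0.018), np.float64(-0.002), np.float64(0.484), np.float64(0.01)), (np.float64(-0.018), np.float64(-0.002), np.float64(0.484), np.float64(0.01))]
36 [380, 204, 59, 31, 1136] med [ 499.1 -197.9   39.7] zmax [37.4 39.7 41.9] rect [ 504.6 -203. ] [ 96.2 135.8] 24.3 circ [ 504.1 -204. ] 78.8
```

Request:
apply_moves:
  increments:
    - [1, 0, 0, 0.6, 0, 0, 0]
    - [1, 0, 0, 0.5, 0, 0, 0]
    - [1, 0, 0, 0.18, 0, 0, 0]
    - [1, -0.12, 0, 0, 0, 0, 0]
    - [1, -0.08, 0, 0, 0, 0, 0]
    - [1, -0.08, 0, 0, 0, 0, 0]
    - [1, -0.08, 0, 0, 0, 0, 0]
    - [1, -0.08, 0, 0, 0, 0, 0]
    - [1, -0.08, 0, 0, 0, 0, 0]
    - [1, 0, 0, 0, 0, 0, 0]

```text
time: 20.55
position: [554.6, -182.8, 36.8]
ee_rot: [0.99, 0.141, 0.0, 0.0]
contact_force: [3.0, 0.0, 1.0]
width: 0.997
grip_force: 1.1
```

```bash
python3 - <<'E'
from seg import *
go((577,-176,28,16,3))
p,d,i,T=grab("scene","s1.png"); P=cloud(d,i,T); blobs(P,36,44,(400,620,-330,-120),300)
E
```

```text
at [ 554.6 -182.8   36.8] yaw 16.25 tilt [ 0. -0. -1.] t 20.55 w 1.0 F [3. 0. 1.]
(577, -176, 28, 16) 3 [(np.float64(0.156), np.float64(-0.002), np.float64(0.059), np.float64(0.011)), (np.float64(0.156), np.float64(-0.002), np.float64(0.059), np.float64(0.011)), (np.float64(0.156), np.float64(-0.002), np.float64(0.059), np.float64(0.011))]
36 [381, 204, 62, 33, 1181] med [ 492.6 -198.4   39.7] zmax [37.4 39.7 42. ] rect [ 506.8 -199.2] [117.1 134.2] 21.7 circ [ 500.4 -201.9] 80.0
```

View pics/s1.png

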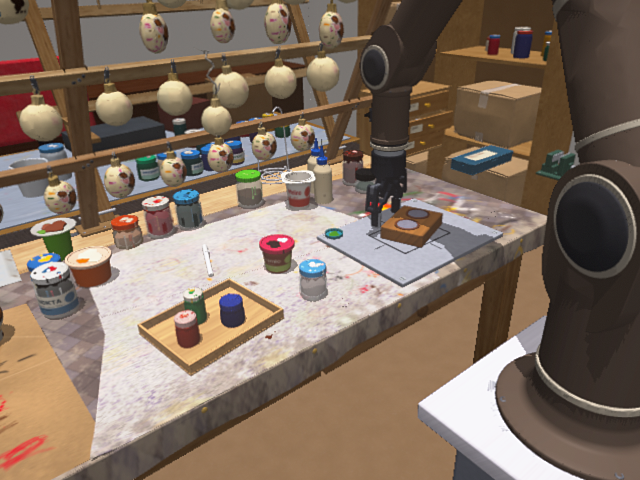

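The picture shows both moved jars upright in the tray at (192,305) and (187,328). The open gripper at (385,215) is touching the carrier's far side at (410,225).

Request:
apply_moves:
  increments:
    - [1, 0.5, 0, 0, 0, 0, 0]
    - [1, 0, 0, -0.9, 0, 0, 0]
    - [1, 0, 0, -0.9, 0, 0, 0]
    - [1, -0.6, 0.04, -0.2, 0, 0, 0]
    - [1, -0.9, 0.06, 0, 0, 0, 0]
    - [1, -0.9, 0.06, 0, 0, 0, 0]
    - [1, -0.9, 0.05, 0, 0, 0, 0]
    - [1, 0, 0, 0, 0, 0, 0]
    - [1, 0, 0, 0, 0, 0, 0]
    - [1, 0, 0, 0, 0, 0, 0]

```text
time: 21.85
position: [423.9, -231.3, 136.4]
ee_rot: [0.99, 0.142, 0.0, -0.0]
contact_force: [-0.2, -0.2, -0.5]
width: 1.003
grip_force: 0.0
```

```bash
cat > car.py <<'E'
from seg import *
def car(n="wrist"):
    p,d,i,T=grab(n); P=cloud(d,i,T); blobs(P,36,44,(380,640,-330,-100),500)
    m=(abs(P[...,2]-10)<3).astype(np.uint8); k,l,st,c=cv2.connectedComponentsWithStats(cv2.morphologyEx(m,cv2.MORPH_OPEN,np.ones((3,3))),connectivity=4)
    k=1+np.argmax(st[1:,4]); print("board",cv2.minAreaRect(P[l==k][:,:2].astype(np.float32)),st[k])
    return p,d,i,T,P
E
python3 - <<'E'
from car import *
go((424,-232,37,16,3)); p,d,i,T,P=car(); cv2.imwrite("pics/w2.png",p[:,:,::-1]); np.savez("w2.npz",p=p,d=d,T=T); car("top")
E
```

```text
at [ 423.9 -231.3  136.4] yaw 16.32 tilt [-0.     0.001 -1.   ] t 21.85 w 1.0 F [-0.2 -0.2 -0.5]
(424, -232, 37, 16) 3 [(np.float64(-0.001), np.float64(0.004), np.float64(0.663), np.float64(0.013)), (np.float64(-0.001), np.float64(0.004), np.float64(0.663), np.float64(0.013)), (np.float64(-0.001), np.float64(0.004), np.float64(0.663), np.float64(0.013))]
36 [190, 20, 245, 196, 41285] med [ 500.9 -207.3   40.7] zmax [39.2 40.7 42.7] rect [ 498.  -207.5] [ 96.6 131. ] 20.7 circ [ 498.  -207.5] 78.9
board ((489.99041748046875, -193.70201110839844), (256.349609375, 321.0047302246094), 0.5955262780189514) [    33      0    568    354 109927]
36 [396, 230, 71, 63, 2579] med [ 497.3 -206.1   40.5] zmax [37.5 40.5 43.2] rect [ 497.2 -207.1] [ 97.3 130.8] 21.2 circ [ 497.6 -206.8] 78.5
board ((491.35955810546875, -192.10235595703125), (261.4407958984375, 319.32244873046875), 0.5624357461929321) [ 348  205  145  121 9213]
```

View pics/w2.png

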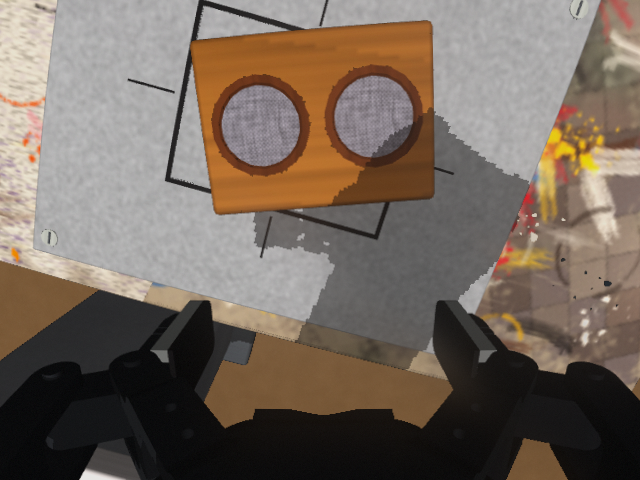

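The view shows the carrier at (315,115), still turned. The outline corners are at (203,2), (167,180) and (377,237).

```bash
python3 - <<'E'
from car import *
z=np.load("w2.npz"); i=robot.camera_info("wrist")
c=at_z([[203,2],[167,180],[377,237]],i,z["T"],10); print(c.round(1)); print("mark",(c[0]+c[2])[:2]/2, np.linalg.norm(c[0]-c[1]),np.linalg.norm(c[2]-c[1]))
print(np.degrees(np.arctan2(*(c[0]-c[1])[[1,0]])),np.degrees(np.arctan2(*(c[1]-c[2])[[0,1]]))) 
go((433.8,-238.2,37,20.9,3))
E
```

```text
[[ 546.4 -123.    10. ]
 [ 436.5 -122.5   10. ]
 [ 438.3 -266.7   10. ]]
mark [ 492.38838094 -194.82552067] 109.90245926740702 144.14738365433965
-0.24508961382743216 -0.7248213911096465
at [ 423.8 -231.4  136.3] yaw 16.33 tilt [-0.  0. -1.] t 21.95 w 1.0 F [ 0.2 -1.6 -0. ]
(433.8, -238.2, 37, 20.9) 3 [(np.float64(0.051), np.float64(0.063), np.float64(0.662), np.float64(-0.19)), (np.float64(0.049), np.float64(0.064), np.float64(0.662), np.float64(-0.19)), (np.float64(0.048), np.float64(0.065), np.float64(0.662), np.float64(-0.19))]
```

Request:
apply_moves:
  increments:
    - [1, 0.05, 0.06, 0.7, 0, 0, -0.19]
    - [1, 0.05, 0.06, 0.7, 0, 0, -0.19]
    - [1, 0.05, 0.06, 0.58, 0, 0, -0.19]
    - [1, 0.15, 0, 0, 0, 0, 0]
    - [1, 0.09, -0.01, 0, 0, 0, 0]
    - [1, 0.09, -0.03, 0, 0, 0, 0]
    - [1, 0.09, -0.03, 0, 0, 0, 0]
    - [1, 0.09, -0.03, 0, 0, 0, 0]
    - [1, 0.09, -0.03, 0, 0, 0, 0]
    - [1, 0.09, -0.03, 0, 0, 0, 0]

```text
time: 23.2
position: [462.6, -218.5, 37.7]
ee_rot: [0.984, 0.181, 0.0, 0.0]
contact_force: [-2.8, -1.7, 2.0]
width: 0.999
grip_force: 2.0
```

Request:
apply_moves:
  increments:
    - [1, 0, 0, 0, 0, 0, 0]
    - [1, -0.5, 0, 0, 0, 0, 0]
    - [1, -0.2, 0, -0.8, 0, 0, 0]
    - [1, 0, 0, -0.8, 0, 0, 0]
    - [1, 0, 0, -0.4, 0, 0, 0]
    - [1, 0, 0, 0, 0, 0, 0]
    - [1, 0, 0, 0, 0, 0, 0]

```text
time: 24.08
position: [429.5, -230.5, 136.8]
ee_rot: [0.983, 0.181, -0.0, -0.0]
contact_force: [0.1, 0.1, -0.1]
width: 1.002
grip_force: 0.0
```

```bash
python3 - <<'E'
from car import *
go((575,-185,130,5,4)); car(); car("top")
E
```

```text
at [ 429.5 -230.5  136.8] yaw 20.85 tilt [-0.     0.001 -1.   ] t 24.075 w 1.0 F [ 0.1  0.1 -0.1]
(575, -185, 130, 5) 4 [(np.float64(0.761), np.float64(0.046), np.float64(0.034), np.float64(0.495)), (np.float64(0.762), np.float64(-0.006), np.float64(0.034), np.float64(0.495)), (np.float64(0.76), np.float64(-0.059), np.float64(0.034), np.float64(0.495)), (np.float64(0.754), np.float64(-0.111), np.float64(0.034), np.float64(0.495))]
36 [189, 0, 248, 176, 41368] med [ 518.  -192.9   40.8] zmax [39.2 40.8 42.7] rect [ 516.3 -193.1] [ 92.8 131. ] 20.7 circ [ 517.1 -192. ] 79.0
board ((492.12347412109375, -193.5601043701172), (260.56988525390625, 320.54742431640625), 0.40497034788131714) [    29      0    585    373 112728]
36 [389, 220, 71, 64, 2581] med [ 517.1 -190.7   40.5] zmax [37.5 40.5 43.2] rect [ 517.5 -191.6] [ 97.  130.7] 20.9 circ [ 517.7 -191.1] 78.9
board ((491.3928527832031, -192.3618927001953), (261.45904541015625, 319.2538757324219), 0.33160465955734253) [ 349  205  144  121 9085]
```

```bash
python3 - <<'E'
from car import *
go((592,-176,125,14,4),(592,-176,37,14,3),(537,-180,37,14,10))
E
```

```text
at [ 429.3 -230.4  136.4] yaw 20.84 tilt [-0.001  0.001 -1.   ] t 24.175 w 1.0 F [-0.2 -0.1 -0.5]
(592, -176, 125, 14) 4 [(np.float64(0.857), np.float64(0.035), np.float64(0.057), np.float64(0.214)), (np.float64(0.858), np.float64(0.01), np.float64(0.057), np.float64(0.214)), (np.float64(0.858), np.float64(-0.016), np.float64(0.057), np.float64(0.214)), (np.float64(0.857), np.float64(-0.042), np.float64(0.057), np.float64(0.214))]
(592, -176, 37, 14) 3 (np.float64(0.0), np.float64(0.0), np.float64(0.587), -0.0)
(537, -180, 37, 14) 10 (np.float64(-0.109), np.float64(-0.019), np.float64(-0.0), -0.0)
```

Request:
apply_moves:
  increments:
    - [1, 0.86, 0.03, 0, 0, 0, 0.21]
    - [1, 0.86, 0.01, 0, 0, 0, 0.21]
    - [1, 0.86, -0.02, 0, 0, 0, 0.21]
    - [1, 0.86, -0.04, 0, 0, 0, 0.21]
    - [1, 0, 0, 0.3, 0, 0, 0]
    - [1, 0, 0, 0.6, 0, 0, 0]
    - [1, 0, 0, 0.7, 0, 0, 0]
    - [1, 0, 0, 0.39, 0, 0, 0]
    - [1, 0, 0, 0, 0, 0, 0]

```text
time: 25.3
position: [591.1, -175.9, 36.1]
ee_rot: [0.992, 0.123, -0.002, -0.001]
contact_force: [-0.2, -0.3, 0.5]
width: 1.0
grip_force: 0.0
```

Request:
apply_moves:
  increments:
    - [1, -0.16, -0.02, 0, 0, 0, 0]
    - [1, -0.11, -0.02, 0, 0, 0, 0]
    - [1, -0.1, -0.02, 0, 0, 0, 0]
    - [1, -0.1, -0.02, 0, 0, 0, 0]
    - [1, -0.1, -0.02, 0, 0, 0, 0]
    - [1, -0.1, -0.02, 0, 0, 0, 0]
    - [1, -0.1, -0.02, 0, 0, 0, 0]
    - [1, -0.1, -0.02, 0, 0, 0, 0]
    - [1, -0.1, -0.02, 0, 0, 0, 0]
    - [1, -0.1, -0.02, 0, 0, 0, 0]

```text
time: 26.55
position: [538.2, -179.3, 38.1]
ee_rot: [0.992, 0.123, 0.0, 0.0]
contact_force: [3.8, 0.1, 2.3]
width: 1.0
grip_force: 2.2
```

```bash
python3 - <<'E'
from car import *
go((537,-180,37,14,10)); car("scene")
E
```

```text
at [ 538.2 -179.3   38.1] yaw 14.1 tilt [ 0.  0. -1.] t 26.55 w 1.0 F [3.8 0.1 2.3]
(537, -180, 37, 14) 10 (np.float64(-0.003), np.float64(0.001), np.float64(0.002), np.float64(0.001))
36 [374, 207, 72, 35, 1290] med [ 478.2 -179.8   39.7] zmax [37.3 39.7 42.1] rect [ 492.3 -182.8] [120.4 133.3] 14.9 circ [ 488.6 -184.5] 83.3
board ((491.6463623046875, -190.62501525878906), (263.586181640625, 324.47442626953125), 0.2899220883846283) [ 319  199  182   85 5586]
```

Request:
apply_moves:
  increments:
    - [1, 0.5, 0, 0, 0, 0, 0]
    - [1, 0, 0, -0.9, 0, 0, 0]
    - [1, 0, 0, -0.9, 0, 0, 0]
    - [1, -0.6, 0, -0.2, 0, 0, 0]
    - [1, -0.9, 0, 0, 0, 0, 0]
    - [1, -0.9, 0, 0, 0, 0, 0]
    - [1, -0.9, 0, 0, 0, 0, 0]
    - [1, 0, 0, 0, 0, 0, 0.8]
    - [1, 0, 0, 0, 0, 0, 0.9]
    - [1, 0, 0, 0, 0, 0, 0]

```text
time: 27.85
position: [400.7, -213.1, 137.2]
ee_rot: [1.0, 0.004, -0.002, -0.001]
contact_force: [-0.5, 0.5, 0.5]
width: 1.002
grip_force: 0.0
```

Request:
apply_moves:
  increments:
    - [1, 0, 0, 0, 0, 0, 0]
    - [1, 0, 0, 0, 0, 0, 0]

```text
time: 28.1
position: [402.3, -213.2, 137.8]
ee_rot: [1.0, 0.005, -0.0, -0.0]
contact_force: [0.3, 0.1, 0.3]
width: 1.001
grip_force: 0.0
```

```bash
python3 - <<'E'
from car import *
go((395,-212,37,0.4,3)); car(); car("top")
E
```

```text
at [ 402.3 -213.2  137.8] yaw 0.59 tilt [-0.001  0.    -1.   ] t 28.1 w 1.0 F [0.3 0.1 0.3]
(395, -212, 37, 0.4) 3 [(np.float64(-0.048), np.float64(-0.008), np.float64(0.672), np.float64(0.008)), (np.float64(-0.048), np.float64(-0.008), np.float64(0.672), np.float64(0.008)), (np.float64(-0.048), np.float64(-0.008), np.float64(0.672), np.float64(0.008))]
36 [148, 2, 263, 226, 40735] med [ 483.6 -192.3   40.7] zmax [39.2 40.7 42.7] rect [ 480.5 -190.6] [ 96.7 130.3] 14.1 circ [ 480.3 -191. ] 79.1
board ((459.6168212890625, -193.61024475097656), (194.5384979248047, 321.1733093261719), 0.4296207129955292) [    34      0    521    296 101060]
36 [389, 240, 70, 59, 2596] med [ 479.4 -188.9   40.4] zmax [37.5 40.4 43.1] rect [ 479.6 -189.7] [ 96.7 130.4] 14.1 circ [ 480.2 -189.9] 79.1
board ((491.5037841796875, -192.3710479736328), (261.4682922363281, 319.509765625), 0.45972147583961487) [ 348  205  145  121 8718]
```

Request:
apply_moves:
  increments:
    - [1, -0.06, -0.24, 0.6, 0, 0, 0]
    - [1, 0, -0.24, 0.7, 0, 0, 0]
    - [1, 0, 0, 0.5, 0, 0, 0]
    - [1, 0, 0, 0.2, 0, 0, 0]
    - [1, 0.16, 0, 0, 0, 0, 0]
    - [1, 0.08, 0.01, 0, 0, 0, 0]
    - [1, 0.08, 0.01, 0, 0, 0, 0]
    - [1, 0.08, 0.01, 0, 0, 0, 0]
    - [1, 0.08, 0.02, 0, 0, 0, 0]
    - [1, 0.08, 0.02, 0, 0, 0, 0]

```text
time: 29.45
position: [427.7, -192.7, 38.1]
ee_rot: [1.0, 0.004, -0.0, 0.0]
contact_force: [-2.4, 1.1, 1.4]
width: 0.997
grip_force: 1.2
```

Request:
apply_moves:
  increments:
    - [1, 0.08, 0.02, 0, 0, 0, 0]
    - [1, 0.08, 0.01, 0, 0, 0, 0]
    - [1, 0, 0, 0, 0, 0, 0]

```text
time: 29.82
position: [436.4, -194.3, 38.1]
ee_rot: [1.0, 0.004, 0.001, 0.0]
contact_force: [-0.8, -0.3, 0.2]
width: 0.997
grip_force: 0.1
```

```bash
python3 - <<'E'
from car import *
go((436,-193,37,0.4,3)); car("top")
E
```

```text
at [ 436.4 -194.3   38.1] yaw 0.49 tilt [ 0.001 -0.    -1.   ] t 29.825 w 1.0 F [-0.8 -0.3  0.2]
(436, -193, 37, 0.4) 3 [(np.float64(-0.002), np.float64(-0.009), np.float64(0.007), np.float64(0.004)), (np.float64(-0.002), np.float64(-0.009), np.float64(0.007), np.float64(0.004)), (np.float64(-0.002), np.float64(-0.009), np.float64(0.007), np.float64(0.004))]
36 [396, 236, 62, 49, 2171] med [ 506.1 -187.4   40.6] zmax [37.5 40.6 43.2] rect [ 498.6 -198.2] [ 96.3 130.5] 3.0 circ [ 498.1 -198.1] 79.0
board ((491.4299621582031, -192.4882049560547), (261.20794677734375, 319.7978820800781), 0.4994221031665802) [ 348  205  145  121 7951]
```

Request:
apply_moves:
  increments:
    - [1, -0.5, 0, 0, 0, 0, 0]
    - [1, -0.2, 0, -0.8, 0, 0, 0]
    - [1, 0, 0, -0.8, 0, 0, 0]
    - [1, 0, 0, -0.4, 0, 0, 0]
    - [1, 0, 0, 0, 0, 0, 0]
    - [1, 0, 0, 0, 0, 0, 0]
    - [1, 0, 0, 0, 0, 0, 0]

```text
time: 30.75
position: [400.0, -194.2, 137.1]
ee_rot: [1.0, 0.004, -0.001, -0.0]
contact_force: [-0.2, 0.7, -0.3]
width: 0.999
grip_force: 0.0
```

```bash
python3 - <<'E'
from car import *
go((436,-193,37,0.4,3)); p,d,i,T,P=car(); cv2.imwrite("pics/w3.png",p[:,:,::-1]); np.savez("w3.npz",p=p,d=d,T=T); car("top")
E
```

```text
at [ 400.  -194.2  137.1] yaw 0.5 tilt [-0.001  0.001 -1.   ] t 30.75 w 1.0 F [-0.2  0.7 -0.3]
(436, -193, 37, 0.4) 3 [(np.float64(0.24), np.float64(-0.006), np.float64(0.667), np.float64(0.004)), (np.float64(0.24), np.float64(-0.006), np.float64(0.667), np.float64(0.004)), (np.float64(0.24), np.float64(-0.006), np.float64(0.667), np.float64(0.004))]
36 [205, 0, 248, 176, 40326] med [ 498.  -197.9   40.8] zmax [39.2 40.8 42.7] rect [ 496.8 -199. ] [ 92.3 130.9] 2.5 circ [ 497.9 -198.3] 78.6
board ((457.9749755859375, -193.9507293701172), (191.58204650878906, 320.6841125488281), 0.544461727142334) [    61      0    523    293 100955]
36 [396, 236, 63, 49, 2568] med [ 497.8 -197.8   40.4] zmax [37.6 40.4 43.1] rect [ 498.2 -198.2] [ 96.9 130.9] 2.7 circ [ 498.2 -198.6] 78.6
board ((491.3289794921875, -192.13377380371094), (261.7541198730469, 319.1529846191406), 0.4001998007297516) [ 348  205  145  121 9247]
```

View pics/w3.png

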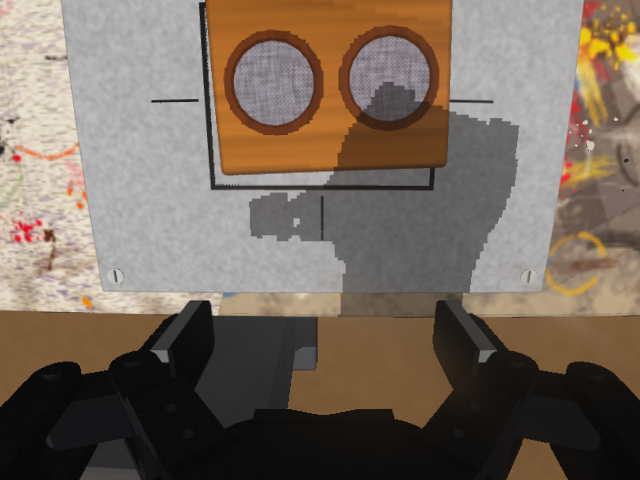

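The outline's near corners are at (212,188) and (434,188), with the tick at x=322. The carrier's near corners are at (224,174) and (447,165), so it sits slightly far, slightly right and about 2° turned.

Request:
apply_moves:
  increments:
    - [1, 0.87, 0.02, 0, 0, 0, 0]
    - [1, 0.88, 0.03, 0, 0, 0, 0]
    - [1, 0.88, 0.03, 0, 0, 0, 0]
    - [1, 0.87, 0.02, 0, 0, 0, 0]
    - [1, 0, 0, 0.3, 0, 0, 0]
    - [1, 0, 0, 0.6, 0, 0, 0]
    - [1, 0, 0, 0.7, 0, 0, 0]
    - [1, 0, 0, 0.4, 0, 0, 0]
    - [1, 0, 0, 0, 0, 0, 0]
    - [1, -0.2, 0, 0, 0, 0, 0]

```text
time: 32.1
position: [566.2, -198.0, 38.9]
ee_rot: [1.0, 0.005, 0.001, 0.0]
contact_force: [0.2, -0.4, -0.7]
width: 1.001
grip_force: 0.0
```

```bash
python3 - <<'E'
from car import *
z=np.load("w3.npz"); i=robot.camera_info("wrist")
c=at_z([[212,188],[434,188],[322,195],[322,240]],i,z["T"],10); print(c.round(1))
go((541.2,-195,37,.4,1))
E
```

```text
[[ 436.7 -121.9   10. ]
 [ 438.  -267.9   10. ]
 [ 432.6 -194.3   10. ]
 [ 401.9 -194.5   10. ]]
at [ 566.2 -198.    38.9] yaw 0.52 tilt [ 0.002 -0.    -1.   ] t 32.1 w 1.0 F [ 0.2 -0.4 -0.7]
(541.2, -195, 37, 0.4) 1 [(np.float64(-0.5), np.float64(-0.064), np.float64(0.039), np.float64(0.015))]
```

Request:
apply_moves:
  increments:
    - [1, -0.1, 0, 0, 0, 0, 0]
    - [1, -0.07, -0.01, 0, 0, 0, 0]
    - [1, -0.07, -0.02, 0, 0, 0, 0]
    - [1, -0.07, -0.02, 0, 0, 0, 0]
    - [1, -0.07, -0.02, 0, 0, 0, 0]
    - [1, -0.07, -0.02, 0, 0, 0, 0]
    - [1, -0.05, -0.01, 0, 0, 0, 0]
    - [1, 0, 0, 0, 0, 0, 0]
    - [1, 0.5, 0, 0, 0, 0, 0]

```text
time: 33.22
position: [562.5, -193.1, 37.1]
ee_rot: [1.0, 0.004, -0.003, -0.0]
contact_force: [0.9, -0.5, -0.2]
width: 0.994
grip_force: 0.0
```

Request:
apply_moves:
  increments:
    - [1, 0, 0, -0.9, 0, 0, 0]
    - [1, 0, 0, -0.9, 0, 0, 0]
    - [1, -0.6, 0, -0.2, 0, 0, 0]
    - [1, -0.9, 0, 0, 0, 0, 0]
    - [1, -0.9, 0, 0, 0, 0, 0]
    - [1, -0.9, 0, 0, 0, 0, 0]
    - [1, 0, 0, 0, 0, 0, 0]
    - [1, 0, 0, 0, 0, 0, 0]
    - [1, 0, 0, 0, 0, 0, 0]

```text
time: 34.35
position: [401.1, -194.2, 137.8]
ee_rot: [1.0, 0.005, -0.0, -0.0]
contact_force: [-0.2, 0.6, -0.4]
width: 1.002
grip_force: 0.0
```

```bash
python3 - <<'E'
from car import *
go((415,-193,37,0.4,3)); car(); car("top")
E
```

```text
at [ 401.1 -194.2  137.8] yaw 0.53 tilt [-0.  0. -1.] t 34.35 w 1.0 F [-0.2  0.6 -0.4]
(415, -193, 37, 0.4) 3 [(np.float64(0.093), np.float64(-0.007), np.float64(0.672), np.float64(0.005)), (np.float64(0.093), np.float64(-0.007), np.float64(0.672), np.float64(0.005)), (np.float64(0.093), np.float64(-0.007), np.float64(0.672), np.float64(0.005))]
36 [199, 22, 243, 179, 41084] med [ 486.  -193.    40.7] zmax [39.2 40.7 42.7] rect [ 483.1 -193.1] [ 96.2 130.5] 0.6 circ [ 482.8 -193. ] 78.9
board ((458.76031494140625, -193.88970947265625), (192.8221435546875, 321.10516357421875), 0.5181255340576172) [    62      0    521    294 100227]
36 [394, 245, 62, 47, 2597] med [ 481.6 -191.5   40.4] zmax [37.5 40.4 43.1] rect [ 481.9 -192.4] [ 96.9 130.6] 0.5 circ [ 482.2 -192.3] 79.3
board ((491.2052001953125, -192.24337768554688), (261.33905029296875, 319.21478271484375), 0.3462125360965729) [ 348  205  145  121 9173]
```

Request:
apply_moves:
  increments:
    - [1, 0.1, 0, 0.6, 0, 0, 0]
    - [1, 0.1, 0, 0.7, 0, 0, 0]
    - [1, 0, 0, 0.5, 0, 0, 0]
    - [1, 0, 0, 0.2, 0, 0, 0]
    - [1, 0.12, 0, 0, 0, 0, 0]
    - [1, 0.08, 0, 0, 0, 0, 0]
    - [1, 0.07, 0, 0, 0, 0, 0]
    - [1, 0.07, 0, 0, 0, 0, 0]
    - [1, 0.06, 0, 0, 0, 0, 0]
    - [1, 0, 0, 0, 0, 0, 0]

```text
time: 35.7
position: [430.9, -194.2, 38.2]
ee_rot: [1.0, 0.004, 0.0, 0.0]
contact_force: [-2.4, -0.4, 2.0]
width: 1.002
grip_force: 1.3
```

Request:
apply_moves:
  increments:
    - [1, 0, 0, 0, 0, 0, 0]
    - [1, 0, 0, 0, 0, 0, 0]

```text
time: 35.95
position: [430.9, -194.2, 38.1]
ee_rot: [1.0, 0.004, 0.0, 0.0]
contact_force: [-1.5, -0.3, 1.3]
width: 0.996
grip_force: 0.6
```

Push about 2 mm more, then retreat and check.

Request:
apply_moves:
  increments:
    - [1, 0.04, 0, 0, 0, 0, 0]
    - [1, 0, 0, 0, 0, 0, 0]
    - [1, -0.5, 0, 0, 0, 0, 0]
    - [1, -0.5, 0, -0.8, 0, 0, 0]
    - [1, 0, 0, -0.9, 0, 0, 0]
    - [1, 0, 0, -0.8, 0, 0, 0]
    - [1, 0, 0, 0, 0, 0, 0]
    - [1, 0, 0, 0, 0, 0, 0]
    - [1, 0, 0, 0, 0, 0, 0]

```text
time: 37.08
position: [382.1, -194.2, 162.0]
ee_rot: [1.0, 0.005, -0.001, -0.0]
contact_force: [-0.7, -0.5, -0.5]
width: 0.999
grip_force: 0.0
```

```bash
python3 - <<'E'
from car import *
go((415,-193,37,0.4,3)); p,d,i,T,P=car(); cv2.imwrite("pics/w4.png",p[:,:,::-1]); np.savez("w4.npz",p=p,d=d,T=T); car("top")
E
```

```text
at [ 382.1 -194.2  162. ] yaw 0.52 tilt [-0.001  0.001 -1.   ] t 37.075 w 1.0 F [-0.7 -0.5 -0.5]
(415, -193, 37, 0.4) 3 [(np.float64(0.219), np.float64(-0.006), np.float64(0.834), np.float64(0.005)), (np.float64(0.219), np.float64(-0.006), np.float64(0.834), np.float64(0.005)), (np.float64(0.219), np.float64(-0.007), np.float64(0.834), np.float64(0.005))]
36 [210, 0, 222, 149, 31636] med [ 489.2 -192.9   40.8] zmax [39.2 40.8 42.8] rect [ 487.7 -192.9] [ 85.7 131. ] 0.4 circ [ 488.9 -192.8] 77.0
board ((452.86151123046875, -193.82015991210938), (181.3022918701172, 320.3422546386719), 0.41150331497192383) [   84     0   478   258 83157]
36 [394, 240, 62, 47, 2601] med [ 491.7 -191.4   40.4] zmax [37.5 40.4 43.1] rect [ 492.1 -192.2] [ 96.8 130.4] 0.4 circ [ 492.5 -191.7] 79.3
board ((491.60150146484375, -192.5326690673828), (261.27398681640625, 319.5418395996094), 0.3999134302139282) [  348   205   146   121 10170]
```

View pics/w4.png

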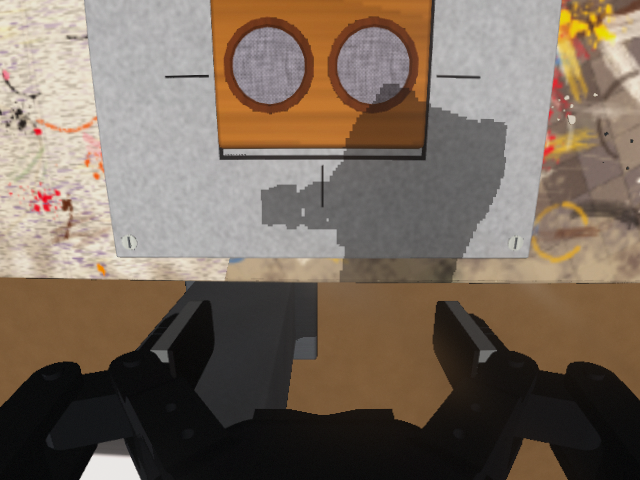

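The near line at row 154 and the side lines at columns 221 and 426 frame the carrier. I'll check all four gaps from straight above.

Request:
apply_moves:
  increments:
    - [1, 0.2, 0, -0.7, 0, 0, 0]
    - [1, 0.3, 0, -0.8, 0, 0, 0]
    - [1, 0.2, 0, -0.8, 0, 0, 0]
    - [1, 0, 0, 0, 0, 0, 0]
    - [1, 0, 0, 0, 0, 0, 0]
    - [1, 0, 0, 0, 0, 0, 0]

```text
time: 37.92
position: [416.6, -194.1, 276.6]
ee_rot: [1.0, 0.004, -0.001, -0.001]
contact_force: [-0.4, -0.1, 0.1]
width: 1.004
grip_force: 0.0
```

```bash
python3 - <<'E'
from car import *
p,d,i,T,P=car(); k,dc=K(i)
# rectify z=10 plane, 4 px/mm, centred on (492,-193)
X,Y=np.meshgrid(492+75-np.arange(600)/4., -193+90-np.arange(720)/4.,indexing='ij')
def warp(z):
    q=np.stack([X,Y,np.full_like(X,z)],-1).reshape(-1,3); c=(q-T[:3,3])@T[:3,:3]; c=c*[1,-1,-1]
    uv=cv2.projectPoints(c,np.zeros(3),np.zeros(3),k,dc)[0].reshape(600,720,2).astype(np.float32)
    return cv2.remap(p,uv[...,0],uv[...,1],cv2.INTER_LINEAR)
a=warp(10); cv2.imwrite("pics/r.png",a[:,:,::-1]); print(T[:3,3])
E
```

```text
36 [249, 73, 146, 109, 15164] med [ 494.7 -192.8   40.7] zmax [39.  40.7 42.7] rect [ 492.8 -192.8] [ 96.5 130.7] 0.6 circ [ 493.1 -193.2] 79.0
board ((487.6376647949219, -193.76150512695312), (248.85572814941406, 320.2926330566406), 0.4595454931259155) [  153     0   340   254 63872]
[ 487.64565414 -194.61929639  394.34594222]
```

View pics/r.png

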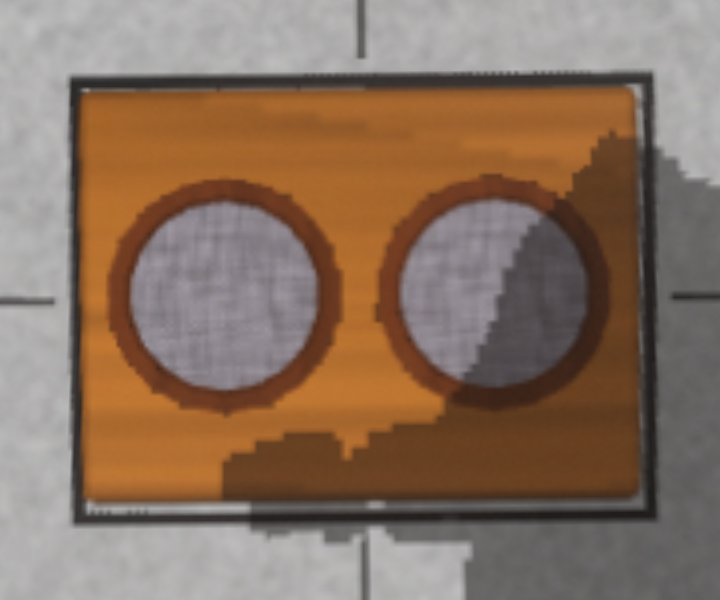

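The rectified view shows the outline spanning columns 73–655 and rows 77–519, with the carrier centred inside it to about 1 mm and square. The gripper is clear of everything, so I'm handing in.

```bash
python3 - <<'E'
from seg import *
p,d,i,T=grab("top"); P=cloud(d,i,T); blobs(P,40,80,(380,600,60,420)); print(robot.close_job())
E
```

```text
40 [269, 215, 33, 29, 780] med [571.7 101.7  59.7] zmax [56.6 59.7 62.9] rect [569.5 103.1] [67.1 58.7] 88.8 circ [573.9 102.2] 34.6
40 [180, 250, 18, 16, 217] med [514.3 307.   61.2] zmax [43.6 61.2 64.9] rect [513.7 309.3] [31.5 31. ] 4.5 circ [514.4 310.5] 16.7
40 [201, 268, 19, 19, 283] med [471.7 263.6  49.8] zmax [46.4 49.8 53. ] rect [471.2 263.8] [37.7 38.5] 45.8 circ [472.  264.2] 20.2
40 [163, 271, 18, 17, 238] med [468.9 344.1  55.5] zmax [47.2 55.5 58.8] rect [469.2 345.6] [33.5 34. ] 16.3 circ [468.9 346.1] 18.0
40 [272, 274, 25, 24, 459] med [452.5 106.4  63.6] zmax [59.8 63.6 66.4] rect [451.7 107.3] [48.9 47.5] 88.8 circ [452.4 106.7] 25.1
the job is handed in; nothing more can be done
None
```

The job is handed in at about 38 s: both jars stand upright in the tray, and the carrier was tapped by turns, far side first, until it sat square inside the outline, within about 1.5 mm of its centre.

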